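# Square the account book under the document camera and scan it

### The job

Push the large account book along the desk, without gripping or lifting it, into the corner guide of the document camera, so that it lies flat and square with its long side flush against the long rail and its short side flush against the short rail. Then press the scan button fully down with a fingertip, let it come up again and move clear, with the book still in its corner. Leave everything else on the desk where it stands.

Things in the scene. Friction and masses are not known exactly. Their poses are not given: they have to be found in the camera images.
- ledger: the large account book: blue clothbound hardback lying flat with a blank paper label on the cover, 105 mm (its x) x 148 mm (its y) x 30 mm thick, 0.3 to 0.6 kg. Origin: centre of its underside; z up. It starts in front of the long rail (nearer the robot) and to the right of the short one, turned up to 0.35 rad from square; +x side goes to the long rail, +y side to the short rail
- guide: the document camera's fixed corner guide: two aluminium rails 12 mm thick, 14 mm high. Origin: their inside corner, on the desk. Long rail along its y: inner face x = 0, y from 0 to -240 mm. Short rail along its x: inner face y = 0, x from 0 to -110 mm. Seated, the book's axes are parallel to the guide's and its centre is at x -52.5, y -74 mm. The dark sheet inside is only a marking
- camera_mast (a point): foot of the document camera's upright mast (16 mm thick), fixed to the guide at its x 55, y 100 mm; origin 22 mm above the desk. Its base block, 75 x 110 x 22 mm, lies outside the corner (guide x 12 to 88, y 12 to 122 mm); the camera head on top is 205 to 295 mm high, over the base, not over the book
- scan_button_top (a point): centre of the top of the scan button: white round button, 36 mm across, in a grey housing standing by itself on the desk, to the left of the short rail; pressed straight down
- scan_button (a joint): travel of the scan button in m: 0 is up, 0.006 fully down; a spring returns it, 5 N when fully down
- notebook: small blue clothbound notebook lying flat, 75 x 105 x 18 mm, the same make as the account book but smaller. A bystander, loose; leave it. Origin: centre of its underside
- stamp: upright rubber stamp, 34 mm square black foot, wooden handle, 70 mm tall; stands outside the short rail, between it and the button. A bystander, loose; leave it. Origin: centre of its underside
- stapler: black desk stapler, 140 x 36 mm, 57 mm tall, long along its x. A bystander, loose; leave it. Origin: centre of its underside
- mug: white mug, 80 mm across, 92 mm tall, handle to its +y. A bystander, loose; leave it. Origin: centre of its underside
- tape: grey tape dispenser, 60 x 145 mm, 86 mm tall, long along its y. A bystander, loose; leave it. Origin: centre of its underside
- pencup: round dark pen cup, 76 mm across, 160 mm tall with its pens. A bystander, loose; leave it. Origin: centre of its underside
- calculator: desk calculator lying flat, 150 x 100 x 26 mm. A bystander, loose; leave it. Origin: centre of its underside
There are look-alikes about, which are no part of the job. Leave any pink look-alike of the part that bears scan_button_top alone. What is shaped like the ledger but pink is not meant.

How it is judged (in metres and radians):
On the way, in this order (a step that is already met when the one before it is completed fails the run):
1. the account book lies square in the corner guide, flush with both rails (x of ledger in the frame of guide between -0.0575 and -0.0495 m and y of ledger in the frame of guide between -0.079 and -0.071 m and angle between the x axis of ledger and the x axis of guide, either way round below 0.045 rad and height (world z) of ledger below 0.005 m and linear speed of ledger below 0.01 m/s), for 0.2 s.
2. with the book in its corner, the scan button is pressed down (value of joint scan_button above 0.004 m and x of ledger in the frame of guide between -0.0575 and -0.0495 m and y of ledger in the frame of guide between -0.079 and -0.071 m and angle between the x axis of ledger and the x axis of guide, either way round below 0.045 rad), for 0.1 s.
At the end, for the whole second after the job is handed in: The account book lies flat on the desk at rest, its centre within about 4 mm of the seated place along both axes of the guide and its sides within 0.045 rad of the rails; the scan button has been pressed by more than 4 mm after the book was seated, and is up again (under 1 mm) (all of step 1 and value of joint scan_button below 0.001 m); the robot touches nothing.
It fails at once if the account book is lifted or tipped (height (world z) of ledger above 0.012 m or angle between ledger's own z axis and vertical above 0.12 rad).
It fails at once if a bystander is moved by more than 15 mm or tipped (distance of any of notebook, stamp, stapler, mug, tape, pencup, calculator from where it was at the start of the episode above 0.015 m or angle between any of notebook, stamp, stapler, mug, tape, pencup, calculator's own z axis and vertical above 0.25 rad).
It also fails if it takes over 51 s, if anything falls off the work surface, if the arm or the gripper's body presses on something with over 40 N, if the wrist force passes 120 N, or if a joint passes its speed limit or range.

### The arm

A 6-joint arm with a two-finger parallel gripper is mounted at the origin on the work surface. World frame = base frame: x ahead of the robot, y to its left, z up, the work surface at z = 0. Lengths are in m, angles in degrees, forces in N, time in s.
With the tool pointing down it reaches from about 0.325 to 0.9 m from the base axis. Payload 6.1 kg.
Tool frame: the origin (TCP) lies on the mounting face of the last link; the fingertips stand 173 mm ahead of it and the grasp point (between the pads) lies 155 mm ahead of it (r.hold_point_z is the distance from the TCP to the grasp point, in m); z points along the fingers, y is the line along which they close (so a half turn about z gives the same grasp; the last joint's range is limited). The gripper opens to 85 mm and grips with 20 to 120 N. Pads are 22 mm wide; open, the fingers measure 114 mm over their backs; the gripper's body (76 mm by 85 mm) begins 54 mm behind the grasp point. The pads swing forward as they close: fully open they stand 13 mm farther back than shut.
Start: joints at [57.29, 12.628, 87.462, -0, 79.91, -7.225], TCP at [0.269, 0.564, 0.405] pointing down, gripper open.
Joint ranges: [-170.65, 170.65], [-52.31, 119.04], [5.05, 147.46], [-71.25, 251.25], [11.57, 151.72], [-153.62, 153.62]. Speed limits (degrees/s): [147.25, 147.25, 172.46, 180, 180, 180].

### API

Orientations are given as a 3x3 rotation matrix whose columns are the frame's x, y, z axes.
In Python, from workcell import r gives the robot as it stands.
- The arm moves only by the tool move_arm, never from a script. Its argument "series" is a list of rows, each an object of numbers: "rx", "ry", "rz": the turn, a rotation vector about the tool's x, y, z in degrees; "dx", "dy", "dz": the shift along the tool's x, y, z in cm; "grip": the finger opening in cm, from 0 to 8.54. A call has 1 to 5 rows; each row shifts and turns the commanded pose from where the row before left it, along the tool's axes as they then stand; what a row does not reach is not made up. A row lasts 1/10 s, in which the tool goes at most 50 mm and 8.59 degrees, less where a joint would pass 70% of its speed; a pose out of reach is approached as far as the arm can. A call is refused whole if a number of a shift passes 5 or a number of a turn 8.59, either way. A call with a gripper value outside its range is refused whole. The fingers move at their own pace and stop on an object; "force" is the grip in N (left out, the last holds). Time passes only in rows, so rows that do not move let the fingers close. It gives the time, the measured TCP pose, the force, the opening and the grip force at its end, in the units of the state.
- r.read_state(): the state, without advancing time (a new reading comes with each control period).
- r.grab_frame(name): name is "scene" or "top"; returns the picture (480x640x3 uint8, red, green, blue); there is no depth.
- r.get_calibration(name): a dict with "vertical_fov" (degrees; the focal length in pixels is half the picture's height over the tangent of half this angle, whatever the lens; pixels are square), "cx", "cy" (the principal point, pixels), "k1" (the pictures are not rectified: a ray, as slopes to the right and down, at radius r is drawn at 1 + k1 r^2 times it, then the intrinsics apply), "R" (3x3) and "t" (3): a world point X has camera coordinates R X + t. Camera axes: x right, y down, z forward; pixel columns grow to the right and rows downward; lengths in m; the calibration is good to about 2 mm. A picture is of the moment at which its call begins. get_calibration takes no time and is no camera call.
- r.close_job(): hands the job in; it is judged then, once.
Trained networks look in the newest picture that a camera, given by its name, has taken for a name from the list of things; names that differ only in an ending like _2 or _b are one class to them, and where a whole thing is asked for, a point or a joint stands for the part that bears it (a point fixed in the world has none). Each returns a list of dicts, best first, with "conf" (0 to 1); they miss things now and then, are a little off and sometimes report something else, mostly with a low value. They report only what shows in the picture. A call takes as long as a camera call. They do not tell look-alikes from the thing itself.
- r.outline_of(camera, query): "mask" (480x640 bool, what is visible of it) and "box" ([left, top, width, height] in pixels, round what is visible of it).
- r.pinpoint(camera, query): "pixel" ([column, row] in pixels: a listed point, or the origin of a listed thing).
The state is a dict: "t": time; "qpos": joint angles; "dq": joint speeds; "joint_efforts": joint torques, N m; "tool_pos": TCP position; "tool_rot": TCP orientation; "ft_force": force on the tool from outside, world axes, zero at the start; "torque": the same for the moment, N m; "finger_gap": finger opening in m; "gripper_force": force on a finger pad.
Only numpy, scipy, OpenCV 4.12 (cv2) and the standard library are available. Lean on these libraries where they do the work, as an engineer would, in place of code of your own. Each camera call takes 0.05 s, during which the arm holds its last target. There are 200 camera calls.

## Working session

There is one attempt and no reset: what is moved stays moved. The work goes in short steps, Python scripts to look and compute and a tool call to move; the robot and the scene stay as the last step left them, time stands still between calls to the robot, and variables do not carry over. Pictures are saved under pics/ and viewed, at most 10 in all, crops included, and the job is handed in when it is done.

Besides the shell and the picture viewer there is one more tool, called after "Emit:" as name(argument=value, ...), one argument or row to a line, values as JSON. move_arm: Moves the arm, as the interface text tells. Its arguments: {"type":"object","properties":{"series":{"type":"array","items":{"type":"object","properties":{"rx":{"type":"number"},"ry":{"type":"number"},"rz":{"type":"number"},"dx":{"type":"number"},"dy":{"type":"number"},"dz":{"type":"number"},"grip":{"type":"number"}}}},"force":{"type":"number"}},"required":["series"]}

```bash
mkdir -p pics; cat > h.py <<'E'
import numpy as np, cv2
from workcell import r
def ray(cam,px):
    c=r.get_calibration(cam); f=240/np.tan(np.radians(c["vertical_fov"])/2)
    K=np.array([[f,0,c["cx"]],[0,f,c["cy"]],[0,0,1.]])
    d=cv2.undistortPoints(np.array(px,float).reshape(-1,1,2),K,np.array([c["k1"],0,0,0.]))[:,0]
    R=np.array(c["R"]);t=np.array(c["t"])
    return -R.T@t, np.c_[d,np.ones(len(d))]@R
def at(cam,px,z):
    o,d=ray(cam,px); return o+d*((z-o[2])/d[:,2])[:,None]
def proj(cam,X):
    c=r.get_calibration(cam); f=240/np.tan(np.radians(c["vertical_fov"])/2)
    K=np.array([[f,0,c["cx"]],[0,f,c["cy"]],[0,0,1.]])
    return cv2.projectPoints(np.array(X,float).reshape(-1,1,3),cv2.Rodrigues(np.array(c["R"]))[0],np.array(c["t"],float),K,np.array([c["k1"],0,0,0.]))[0][:,0]
E
python3 - <<'E'
from h import *
for c in("scene","top"):
    im=r.grab_frame(c); cv2.imwrite(f"pics/{c}0.png",im[:,:,::-1])
    print(c,r.get_calibration(c))
    for q in("ledger","guide","camera_mast","scan_button_top","notebook","stamp","stapler","mug","tape","pencup","calculator"):
        for d in r.pinpoint(c,q): 
            z={"camera_mast":.022,"scan_button_top":.03}.get(q,0)
            print(q,round(d["conf"],2),np.round(d["pixel"],1),at(c,[d["pixel"]],z)[0].round(3))
print(r.read_state())
E
```

```text
scene {'vertical_fov': 57.62727853404365, 'cx': 321.89325283146877, 'cy': 233.06708724607432, 'k1': -0.05378261604483525, 'R': array([[-0.63642337,  0.77125102,  0.01171168],
       [ 0.58983456,  0.49639364, -0.63693685],
       [-0.49705179, -0.39845354, -0.77082702]]), 't': array([ 0.38328279, -0.27765476,  1.49628303])}
ledger 0.91 [335.3 172.7] [ 0.299 -0.193  0.   ]
guide 0.98 [336.4 296. ] [0.663 0.099 0.   ]
camera_mast 0.9 [355.4 328.7] [0.717 0.198 0.022]
camera_mast 0.37 [518.3 299.9] [0.387 0.472 0.022]
scan_button_top 0.68 [439.  317.8] [0.567 0.34  0.03 ]
scan_button_top 0.51 [334.3 297. ] [0.684 0.107 0.03 ]
scan_button_top 0.47 [421.  281.7] [0.505 0.251 0.03 ]
scan_button_top 0.47 [436.  260.6] [0.421 0.247 0.03 ]
notebook 0.9 [250.6 187.5] [ 0.526 -0.355  0.   ]
notebook 0.49 [383.8 266.5] [0.507 0.14  0.   ]
stamp 0.7 [387.6 268.7] [0.507 0.153 0.   ]
stapler 0.96 [198.5 206.3] [ 0.685 -0.419  0.   ]
mug 0.76 [521.4 297.6] [0.357 0.476 0.   ]
tape 0.56 [262.7 293.8] [ 0.781 -0.051  0.   ]
pencup 0.78 [462.5 371.9] [0.637 0.451 0.   ]
calculator 0.57 [248.6 141.3] [
[... 1259 characters left out ...]
     7.99118552e+01, -7.22242922e+00]), 'dq': array([ 0.06618893, -0.04123284,  0.06247643,  0.05327367,  0.02001513,
       -0.05554404]), 'joint_efforts': array([-3.49430629e-04, -4.96837306e+01, -3.89733303e+01, -1.40081233e-04,
        6.94836308e-04,  1.71153323e-05]), 'tool_pos': array([0.26892547, 0.56417584, 0.404698  ]), 'tool_rot': array([[-9.02674282e-01,  4.30324460e-01, -2.27469823e-05],
       [ 4.30324460e-01,  9.02674281e-01, -2.60607602e-05],
       [ 9.31853333e-06, -3.33129608e-05, -9.99999999e-01]]), 'ft_force': array([ 0.2053775 ,  0.30858302, -0.82393844]), 'torque': array([ 0.01977327, -0.04917374,  0.00495543]), 'gripper_force': 0.0, 'finger_gap': 0.08547814898743936}
```

View pics/top0.png

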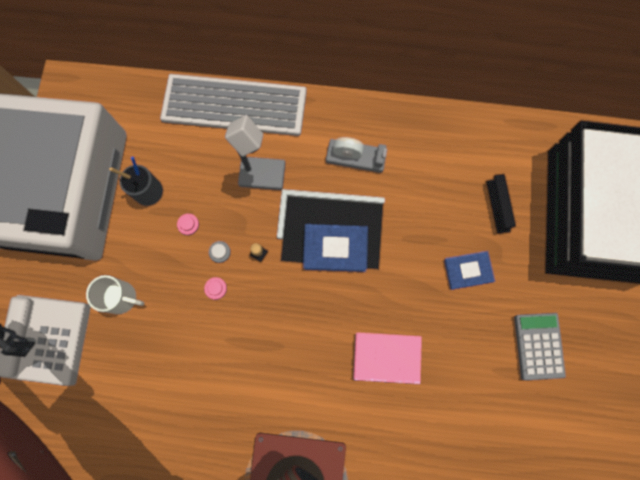

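View pics/scene0.png

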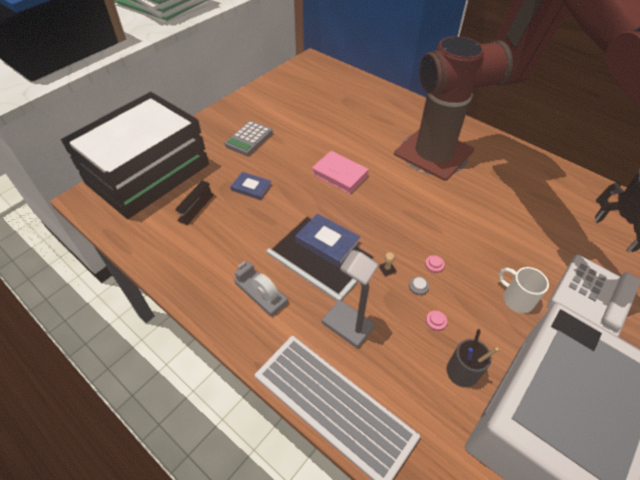

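The top view shows the blue ledger at about (336,248) inside the dark sheet. The pink book at (388,358) is a decoy. The guide corner is near (285,193), the real white/grey button is at (219,252) between pink look-alikes at (187,224) and (215,288), and the stamp is at (258,253).

```bash
cat >> h.py <<'E'
def ledger(cam="top",show=False):
    im=r.grab_frame(cam); hsv=cv2.cvtColor(im,cv2.COLOR_RGB2HSV)
    m=cv2.inRange(hsv,(105,90,40),(130,255,255))
    n,l,s,c=cv2.connectedComponentsWithStats(m)
    P=proj(cam,[[.55,-.03,.03]])[0] if cam=="top" else None
    i=1+np.argmax([a[4] if np.hypot(*(cc-P))<60 else 0 for a,cc in zip(s[1:],c[1:])])
    cs=max(cv2.findContours((l==i).astype(np.uint8),cv2.RETR_EXTERNAL,cv2.CHAIN_APPROX_NONE)[0],key=cv2.contourArea)
    return im,cs[:,0].astype(float)
def model(p,h=.03):
    x,y,a=p; c,s=np.cos(a),np.sin(a)
    return np.array([[x+c*u-s*v,y+s*u+c*v,z] for z in(0,h) for u,v in((.0525,.074),(.0525,-.074),(-.0525,-.074),(-.0525,.074))])
def fit(cs,cam="top"):
    from scipy.optimize import least_squares
    def f(p):
        hull=cv2.convexHull(proj(cam,model(p)).astype(np.float32))
        return [cv2.pointPolygonTest(hull,(float(a),float(b)),True) for a,b in cs]
    s=least_squares(f,[.54,-.03,0],loss="soft_l1",x_scale=[.01,.01,.1],diff_step=1e-3); return s.x,np.abs(s.fun).mean()
E
python3 - <<'E'
from h import *
im,cs=ledger(); p,e=fit(cs); print("ledger",p,e)
b=im[175:280,180:400]; cv2.imwrite("pics/crop.png",cv2.resize(b[:,:,::-1],(770,368),interpolation=cv2.INTER_CUBIC))
for q in("guide","scan_button_top","stamp"):
  for d in r.outline_of("top",q): print(q,d["conf"],d["box"])
E
```

```text
ledger [ 0.54530335 -0.03185926  0.06871837] 0.6209845635167043
guide 0.38 [248.6, 245.6, 15.8, 14.5]
scan_button_top 0.65 [183.3, 217.5, 11.0, 14.5]
scan_button_top 0.53 [213.4, 246.1, 12.9, 9.7]
scan_button_top 0.48 [207.7, 281.7, 18.2, 15.2]
stamp 0.54 [248.0, 244.2, 18.3, 18.8]
```

View pics/crop.png

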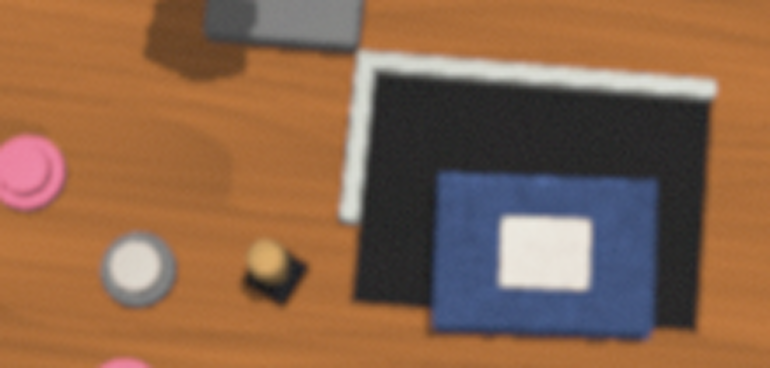

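```bash
cat > g.py <<'E'
from h import *
from scipy.optimize import minimize
def box(p,a,b,c,d,h):
    x,y,t=p; C,S=np.cos(t),np.sin(t)
    return [[x+C*u-S*v,y+S*u+C*v,z] for z in(0,h) for u,v in((a,c),(b,c),(b,d),(a,d))]
def guidefit(cam,x0):
    im=r.grab_frame(cam); hsv=cv2.cvtColor(im,cv2.COLOR_RGB2HSV)
    P=proj(cam,box(x0,-.13,.035,-.26,.03,.02)); l,t=P.min(0).astype(int); rr,bb=P.max(0).astype(int)
    m=((hsv[...,1]<70)&(hsv[...,2]>110)).astype(np.uint8)
    roi=np.zeros_like(m); 
    for a in((-.13,.03,-.01,.03),(-.03,.03,-.26,.03)): cv2.fillConvexPoly(roi,cv2.convexHull(proj(cam,box(x0,*a,.014)).astype(np.int32)),1)
    m&=roi; k=4; M=cv2.resize(cv2.GaussianBlur(m.astype(np.float32),(3,3),0)[t:bb,l:rr],None,fx=k,fy=k)
    def ren(p):
        R=np.zeros(M.shape,np.float32)
        for a in((0,.012,-.24,.012),(-.11,0.012,0,.012)):
            q=(proj(cam,box(p,*a,.014))-[l,t]+.5)*k-.5
            cv2.fillConvexPoly(R,cv2.convexHull((q*16).astype(np.int32)),1,shift=4)
        return cv2.GaussianBlur(R,(9,9),0)
    f=lambda p:((ren(p)-M)**2).sum()
    s=minimize(f,x0,method="Nelder-Mead",options=dict(initial_simplex=np.array(x0)+np.array([[0,0,0],[.006,0,0],[0,.006,0],[0,0,.04]]),xatol=1e-5,fatol=.1))
    return s.x,s.fun/M.sum(),m.sum()
E
python3 - <<'E'
from g import *
for c in("top","scene"): print(c,guidefit(c,[.667,.1,.05]))
q={}
for c,guess in(("top",(219,252)),("scene",(420,285))):
    im=r.grab_frame(c); hsv=cv2.cvtColor(im,cv2.COLOR_RGB2HSV)
    for nm,th in(("white",165),("all",90)):
        m=((hsv[...,1]<60)&(hsv[...,2]>th)).astype(np.uint8)
        n,l,s,ce=cv2.connectedComponentsWithStats(m)
        i=1+np.argmin(np.hypot(*(ce[1:]-guess).T)+1000*(s[1:,4]<30)); print(c,nm,s[i],ce[i])
        if nm=="white":q[c]=ce[i]
A=[ray(c,[q[c]]) for c in q]
D=[d[0]/np.linalg.norm(d[0]) for o,d in A]
M=sum(np.eye(3)-np.outer(d,d) for d in D); b=sum((np.eye(3)-np.outer(d,d))@o for (o,_),d in zip(A,D))
X=np.linalg.solve(M,b); print("button",X,[np.linalg.norm(np.cross(X-o,d)) for (o,_),d in zip(A,D)])
for c in q:
  for d in r.pinpoint(c,"stamp"): print(c,at(c,[d["pixel"]],0)[0])
E
```

```text
top (array([0.66475685, 0.10134224, 0.02578574]), np.float64(0.07702497928700548), np.uint64(940))
scene (array([0.66105137, 0.10241232, 0.0268825 ]), np.float64(0.2461040729025136), np.uint64(1153))
top white [211 243  15  15 168] [218.10119048 250.30357143]
top all [209 242  21  20 336] [219.10416667 251.55357143]
scene white [413 277  14  12 134] [419.29850746 282.57462687]
scene all [409 277  20  18 267] [418.56554307 285.31835206]
button [0.50443936 0.24586202 0.02080026] [np.float64(0.001337891983005679), np.float64(0.0013378919830057717)]
top [0.50527059 0.1586349  0.        ]
scene [0.50447801 0.1498197  0.        ]
```

Emit:
move_arm(
  series=[
    {"rz": -5.4, "dz": 2},
    {"rz": -5.4, "dz": 2},
    {"rz": -5.4, "dz": 2},
    {"rz": -5.4, "dz": 2},
    {"rz": -5.4, "dz": 2},
  ],
)

```text
$.series[0]: bad value
```

Emit:
move_arm(
  series=[
    {"dx": -1.33, "dy": -4.64},
    {"dx": -1.33, "dy": -4.64},
    {"dx": -1.33, "dy": -4.64},
    {"dx": -1.33, "dy": -4.64},
    {"dx": -1.33, "dy": -4.64},
  ],
)

```text
$.series[0]: bad value
```

Emit:
move_arm(
  series=[
    {"dx": -1.33, "dy": -4.64},
    {"dx": -1.33, "dy": -4.64},
    {"dx": -1.33, "dy": -4.64},
    {"dx": -1.33, "dy": -4.64},
    {"dx": -1.33, "dy": -4.64},
  ],
)

```text
$.series[0]: bad value
```

Emit:
move_arm(
  series=[
    {"dx": -1.33, "dy": -4.64},
    {"dx": -1.33, "dy": -4.64},
    {"dx": -1.33, "dy": -4.64},
    {},
    {},
  ],
)

```text
$.series[0]: bad value
```

Emit:
move_arm(
  series=[
    {"dx": 0, "dy": 0, "dz": 2, "rx": 0, "ry": 0, "rz": -5.4, "grip": 8.5},
    {"dx": 0, "dy": 0, "dz": 2, "rx": 0, "ry": 0, "rz": -5.4, "grip": 8.5},
    {"dx": 0, "dy": 0, "dz": 2, "rx": 0, "ry": 0, "rz": -5.4, "grip": 8.5},
    {"dx": 0, "dy": 0, "dz": 2, "rx": 0, "ry": 0, "rz": -5.4, "grip": 8.5},
    {"dx": 0, "dy": 0, "dz": 2, "rx": 0, "ry": 0, "rz": -5.4, "grip": 8.5},
  ],
)

```text
t: 2.2
tool_pos: [0.2689, 0.5642, 0.304]
tool_rot: [[-1.0, -0.03, 0.0], [-0.03, 1.0, 0.0], [-0.0, 0.0, -1.0]]
ft_force: [0.3, 0.0, 0.9]
finger_gap: 0.0846
gripper_force: 0.0
```

Emit:
move_arm(
  series=[
    {"dx": -1.33, "dy": -4.64, "dz": 0, "rx": 0, "ry": 0, "rz": 0, "grip": 8.5},
    {"dx": -1.33, "dy": -4.64, "dz": 0, "rx": 0, "ry": 0, "rz": 0, "grip": 8.5},
    {"dx": -1.33, "dy": -4.64, "dz": 0, "rx": 0, "ry": 0, "rz": 0, "grip": 8.5},
    {"dx": -1.33, "dy": -4.64, "dz": 0, "rx": 0, "ry": 0, "rz": 0, "grip": 8.5},
    {"dx": -1.33, "dy": -4.64, "dz": 0, "rx": 0, "ry": 0, "rz": 0, "grip": 8.5},
  ],
)

```text
t: 2.7
tool_pos: [0.3417, 0.3324, 0.3048]
tool_rot: [[-1.0, -0.027, 0.001], [-0.027, 1.0, 0.0], [-0.001, 0.0, -1.0]]
ft_force: [1.5, -0.3, 0.5]
finger_gap: 0.0849
gripper_force: 0.0
```

Emit:
move_arm(
  series=[
    {"dx": -1.33, "dy": -4.64, "dz": 0, "rx": 0, "ry": 0, "rz": 0, "grip": 8.5},
    {"dx": -1.33, "dy": -4.64, "dz": 0, "rx": 0, "ry": 0, "rz": 0, "grip": 8.5},
    {"dx": -1.33, "dy": -4.64, "dz": 0, "rx": 0, "ry": 0, "rz": 0, "grip": 8.5},
    {"dx": -1.33, "dy": -4.64, "dz": 0, "rx": 0, "ry": 0, "rz": 0, "grip": 8.5},
    {"dx": -1.33, "dy": -4.64, "dz": 0, "rx": 0, "ry": 0, "rz": 0, "grip": 8.5},
  ],
)

```text
t: 3.2
tool_pos: [0.4144, 0.102, 0.3052]
tool_rot: [[-1.0, -0.027, 0.001], [-0.027, 1.0, 0.0], [-0.001, 0.0, -1.0]]
ft_force: [0.5, -0.5, -0.6]
finger_gap: 0.0851
gripper_force: 0.0
```

Emit:
move_arm(
  series=[
    {"dx": -1.33, "dy": -4.64, "dz": 0, "rx": 0, "ry": 0, "rz": 0, "grip": 8.5},
    {"dx": -1.33, "dy": -4.64, "dz": 0, "rx": 0, "ry": 0, "rz": 0, "grip": 8.5},
    {"dx": -1.33, "dy": -4.64, "dz": 0, "rx": 0, "ry": 0, "rz": 0, "grip": 8.5},
    {"dx": 0, "dy": 0, "dz": 0, "rx": 0, "ry": 0, "rz": 0, "grip": 8.5},
  ],
)

```text
t: 3.6
tool_pos: [0.4591, -0.0391, 0.3056]
tool_rot: [[-1.0, -0.02, 0.003], [-0.02, 1.0, -0.002], [-0.003, -0.002, -1.0]]
ft_force: [-0.1, 0.9, 0.5]
finger_gap: 0.0848
gripper_force: 0.0
```

Emit:
move_arm(
  series=[
    {"dx": 0, "dy": 0, "dz": 4, "rx": 0, "ry": 0, "rz": 0, "grip": 8.5},
    {"dx": 0, "dy": 0, "dz": 4, "rx": 0, "ry": 0, "rz": 0, "grip": 8.5},
    {"dx": 0, "dy": 0, "dz": 3, "rx": 0, "ry": 0, "rz": 0, "grip": 8.5},
    {"dx": 0, "dy": 0, "dz": 2.3, "rx": 0, "ry": 0, "rz": 0, "grip": 8.5},
    {"dx": 0, "dy": 0, "dz": 0, "rx": 0, "ry": 0, "rz": 0, "grip": 8.5},
  ],
)

```text
t: 4.1
tool_pos: [0.4555, -0.0331, 0.1687]
tool_rot: [[-1.0, -0.027, -0.007], [-0.027, 1.0, 0.002], [0.007, 0.002, -1.0]]
ft_force: [-1.1, -0.2, -0.4]
finger_gap: 0.0848
gripper_force: 0.0
```

```bash
python3 - <<'E'
from h import *
im,cs=ledger(); print(fit(cs)); print(r.read_state()["tool_pos"])
cv2.imwrite("pics/s1.png",r.grab_frame("scene")[130:330,200:480,::-1].repeat(2,0).repeat(2,1))
E
```

```text
(array([ 5.38889586e-01, -2.90586515e-02,  1.28944469e-06]), np.float64(3.326192454184642))
[ 0.45666426 -0.03341576  0.17053098]
```

View pics/s1.png

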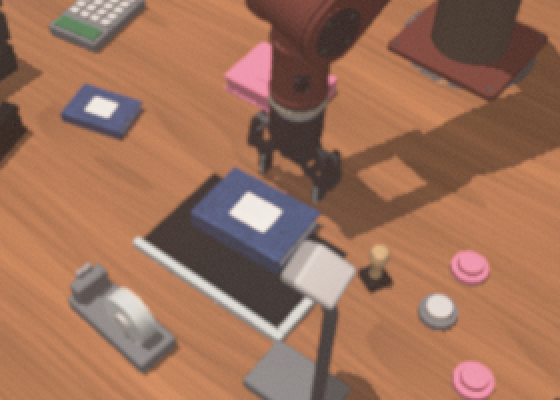

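Emit:
move_arm(
  series=[
    {"dx": -1.5, "dy": 0, "dz": 0, "rx": 0, "ry": 0, "rz": 0, "grip": 8.5},
    {"dx": -0.8, "dy": 0, "dz": 0, "rx": 0, "ry": 0, "rz": 0, "grip": 8.5},
    {"dx": -1.0, "dy": 0, "dz": 0, "rx": 0, "ry": 0, "rz": 0, "grip": 8.5},
    {"dx": -1.0, "dy": 0, "dz": 0, "rx": 0, "ry": 0, "rz": 0, "grip": 8.5},
    {"dx": -1.0, "dy": 0, "dz": 0, "rx": 0, "ry": 0, "rz": 0, "grip": 8.5},
  ],
)

```text
t: 4.7
tool_pos: [0.5114, -0.0328, 0.1722]
tool_rot: [[-1.0, -0.026, 0.0], [-0.026, 1.0, -0.0], [-0.0, -0.0, -1.0]]
ft_force: [-2.9, 0.7, 2.8]
finger_gap: 0.0852
gripper_force: 1.7
```

Emit:
move_arm(
  series=[
    {"dx": -1.0, "dy": 0, "dz": 0, "rx": 0, "ry": 0, "rz": 0, "grip": 8.5},
    {"dx": -1.0, "dy": 0, "dz": 0, "rx": 0, "ry": 0, "rz": 0, "grip": 8.5},
    {"dx": -0.8, "dy": 0, "dz": 0, "rx": 0, "ry": 0, "rz": 0, "grip": 8.5},
    {"dx": -0.5, "dy": 0, "dz": 0, "rx": 0, "ry": 0, "rz": 0, "grip": 8.5},
    {"dx": 0, "dy": 0, "dz": 0, "rx": 0, "ry": 0, "rz": 0, "grip": 8.5},
  ],
)

```text
t: 5.2
tool_pos: [0.5446, -0.032, 0.1717]
tool_rot: [[-1.0, -0.026, 0.001], [-0.026, 1.0, -0.0], [-0.001, -0.0, -1.0]]
ft_force: [0.3, 0.1, 0.1]
finger_gap: 0.0849
gripper_force: 0.0
```

```bash
python3 - <<'E'
from h import *
im,cs=ledger(); print(fit(cs)); s=r.read_state(); print(s["tool_pos"],s["ft_force"])
cv2.imwrite("pics/t1.png",cv2.resize(im[175:280,180:400,::-1],(770,368),interpolation=cv2.INTER_CUBIC))
E
```

```text
(array([ 0.52058969, -0.04494504,  0.        ]), np.float64(1.3115725416531048))
[ 0.54424383 -0.03199244  0.17170383] [ 0.52978579 -0.52321627 -0.00397462]
```

View pics/t1.png

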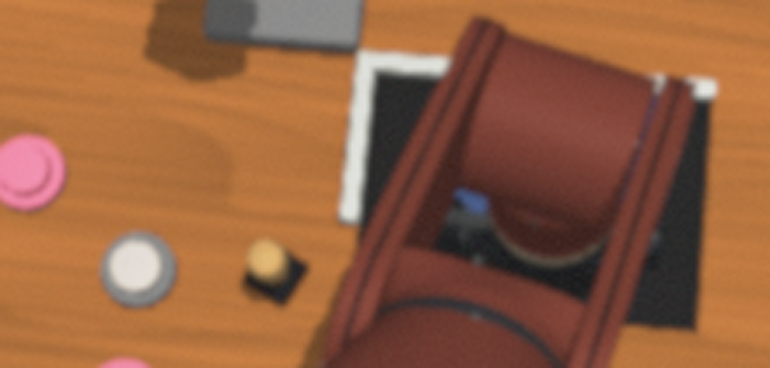

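The arm hides the book from above, so I go on by force and position, with about 7 mm left to the rail.

Emit:
move_arm(
  series=[
    {"dx": -0.3, "dy": 0, "dz": 0, "rx": 0, "ry": 0, "rz": 0, "grip": 8.5},
    {"dx": -0.2, "dy": 0, "dz": 0, "rx": 0, "ry": 0, "rz": 0, "grip": 8.5},
    {"dx": 0, "dy": 0, "dz": 0, "rx": 0, "ry": 0, "rz": 0, "grip": 8.5},
  ],
)

```text
t: 5.55
tool_pos: [0.5487, -0.0318, 0.1716]
tool_rot: [[-1.0, -0.026, -0.0], [-0.026, 1.0, 0.0], [0.0, 0.0, -1.0]]
ft_force: [-1.3, -0.0, -0.2]
finger_gap: 0.0849
gripper_force: 0.4
```

```bash
python3 - <<'E'
from h import *
im=r.grab_frame("scene"); cv2.imwrite("pics/s2.png",cv2.resize(im[190:330,240:460,::-1],(770,490),interpolation=cv2.INTER_CUBIC))
E
```

```text
(no output)
```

View pics/s2.png

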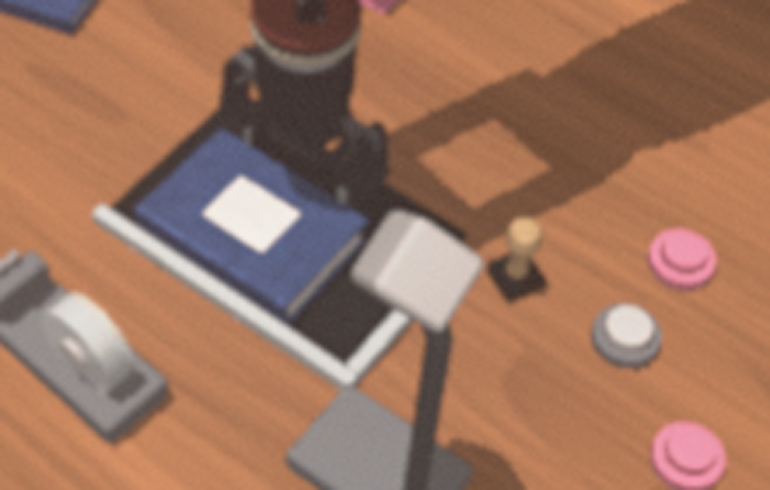

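The book is square and nearly at the long rail; about 57 mm is left towards the short rail.

Emit:
move_arm(
  series=[
    {"dx": -0.2, "dy": 0, "dz": 0, "rx": 0, "ry": 0, "rz": 0, "grip": 8.5},
    {"dx": -0.1, "dy": 0, "dz": 0, "rx": 0, "ry": 0, "rz": 0, "grip": 8.5},
    {"dx": 0, "dy": 0, "dz": 0, "rx": 0, "ry": 0, "rz": 0, "grip": 8.5},
  ],
)

```text
t: 5.9
tool_pos: [0.5518, -0.0318, 0.1717]
tool_rot: [[-1.0, -0.026, 0.0], [-0.026, 1.0, 0.0], [-0.0, -0.0, -1.0]]
ft_force: [-0.6, 0.1, -0.9]
finger_gap: 0.0851
gripper_force: 0.5
```

Emit:
move_arm(
  series=[
    {"dx": -0.2, "dy": 0, "dz": 0, "rx": 0, "ry": 0, "rz": 0, "grip": 8.5},
    {"dx": -0.1, "dy": 0, "dz": 0, "rx": 0, "ry": 0, "rz": 0, "grip": 8.5},
    {"dx": 0, "dy": 0, "dz": 0, "rx": 0, "ry": 0, "rz": 0, "grip": 8.5},
  ],
)

```text
t: 6.2
tool_pos: [0.553, -0.0317, 0.1713]
tool_rot: [[-1.0, -0.026, -0.007], [-0.026, 1.0, 0.0], [0.007, 0.0, -1.0]]
ft_force: [-12.0, -1.4, 9.6]
finger_gap: 0.0848
gripper_force: 6.3
```

Emit:
move_arm(
  series=[
    {"dx": 1, "dy": 0, "dz": 0, "rx": 0, "ry": 0, "rz": 0, "grip": 8.5},
    {"dx": 2, "dy": 0, "dz": 0, "rx": 0, "ry": 0, "rz": 0, "grip": 8.5},
    {"dx": 0, "dy": 0, "dz": -4, "rx": 0, "ry": 0, "rz": 0, "grip": 8.5},
    {"dx": 0, "dy": 0, "dz": -4, "rx": 0, "ry": 0, "rz": 0, "grip": 5},
    {"dx": -2.2, "dy": -2.9, "dz": -2, "rx": 0, "ry": 0, "rz": 0, "grip": 5},
  ],
)

```text
t: 6.7
tool_pos: [0.5471, -0.059, 0.2751]
tool_rot: [[-1.0, -0.029, 0.004], [-0.029, 1.0, 0.0], [-0.004, 0.0, -1.0]]
ft_force: [1.3, 0.0, 0.3]
finger_gap: 0.0587
gripper_force: 0.0
```

Emit:
move_arm(
  series=[
    {"dx": -2.2, "dy": -2.9, "dz": 0, "rx": 0, "ry": 0, "rz": 0, "grip": 5},
    {"dx": -2.2, "dy": -2.9, "dz": 0, "rx": 0, "ry": 0, "rz": 0, "grip": 5},
    {"dx": -2.2, "dy": -2.9, "dz": 0, "rx": 0, "ry": 0, "rz": 0, "grip": 5},
    {"dx": 0, "dy": 0, "dz": 0, "rx": 0, "ry": 0, "rz": 0, "grip": 5},
  ],
)

```text
t: 7.1
tool_pos: [0.6177, -0.1496, 0.2725]
tool_rot: [[-1.0, -0.024, 0.004], [-0.024, 1.0, -0.002], [-0.004, -0.002, -1.0]]
ft_force: [0.8, -0.5, 0.2]
finger_gap: 0.0495
gripper_force: 0.0
```

```bash
python3 - <<'E'
from h import *
s=r.read_state(); print(s["tool_pos"],s["qpos"],s["tool_rot"][:2,:2])
E
```

```text
[ 0.61771057 -0.14958081  0.27245851] [-2.07068022e+01  2.08545416e+01  9.22094974e+01 -4.06101303e-02
  6.66588117e+01 -1.12047973e+02] [[-0.99971037 -0.02367968]
 [-0.02368979  0.99971667]]
```

Emit:
move_arm(
  series=[
    {"dx": 0, "dy": 0, "dz": 0, "rx": 0, "ry": 0, "rz": 8.18, "grip": 5},
    {"dx": 0, "dy": 0, "dz": 0, "rx": 0, "ry": 0, "rz": 8.18, "grip": 5},
    {"dx": 0, "dy": 0, "dz": 0, "rx": 0, "ry": 0, "rz": 8.18, "grip": 5},
    {"dx": 0, "dy": 0, "dz": 0, "rx": 0, "ry": 0, "rz": 8.18, "grip": 5},
    {"dx": 0, "dy": 0, "dz": 0, "rx": 0, "ry": 0, "rz": 8.18, "grip": 5},
  ],
)

```text
t: 7.6
tool_pos: [0.6154, -0.1455, 0.2718]
tool_rot: [[-0.769, 0.639, 0.001], [0.639, 0.769, 0.0], [-0.001, 0.001, -1.0]]
ft_force: [0.4, -0.1, 0.3]
finger_gap: 0.0499
gripper_force: 0.0
```

Emit:
move_arm(
  series=[
    {"dx": 0, "dy": 0, "dz": 0, "rx": 0, "ry": 0, "rz": 8.18, "grip": 5},
    {"dx": 0, "dy": 0, "dz": 0, "rx": 0, "ry": 0, "rz": 8.18, "grip": 5},
    {"dx": 0, "dy": 0, "dz": 0, "rx": 0, "ry": 0, "rz": 8.18, "grip": 5},
    {"dx": 0, "dy": 0, "dz": 0, "rx": 0, "ry": 0, "rz": 8.18, "grip": 5},
    {"dx": 0, "dy": 0, "dz": 0, "rx": 0, "ry": 0, "rz": 8.18, "grip": 5},
  ],
)

```text
t: 8.1
tool_pos: [0.6154, -0.1454, 0.2718]
tool_rot: [[-0.163, 0.987, 0.001], [0.987, 0.163, 0.0], [-0.0, 0.001, -1.0]]
ft_force: [-0.6, 0.5, -0.2]
finger_gap: 0.05
gripper_force: 0.0
```

Emit:
move_arm(
  series=[
    {"dx": 0, "dy": 0, "dz": 0, "rx": 0, "ry": 0, "rz": 8.18, "grip": 5},
    {"dx": 0, "dy": 0, "dz": 0, "rx": 0, "ry": 0, "rz": 0, "grip": 5},
    {"dx": 0, "dy": 0, "dz": 0, "rx": 0, "ry": 0, "rz": 0, "grip": 5},
  ],
)

```text
t: 8.4
tool_pos: [0.6155, -0.1457, 0.2718]
tool_rot: [[-0.031, 1.0, 0.0], [1.0, 0.031, 0.0], [0.0, 0.0, -1.0]]
ft_force: [0.6, 0.0, -0.3]
finger_gap: 0.0497
gripper_force: 0.0
```

```bash
python3 - <<'E'
from h import *
s=r.read_state(); print(s["tool_pos"],s["tool_rot"],s["finger_gap"])
im,cs=ledger(); print(fit(cs))
cv2.imwrite("pics/t3.png",cv2.resize(im[175:280,180:400,::-1],(770,368),interpolation=cv2.INTER_CUBIC))
E
```

```text
[ 0.61552562 -0.14567721  0.27180494] [[-3.08971969e-02  9.99522476e-01  4.28428553e-04]
 [ 9.99522568e-01  3.08971902e-02  2.23314576e-05]
 [ 9.08355525e-06  4.28913987e-04 -9.99999908e-01]] 0.04968653208538487
(array([ 0.61052235, -0.03288435,  0.00085858]), np.float64(4.985597883792073))
```

View pics/t3.png

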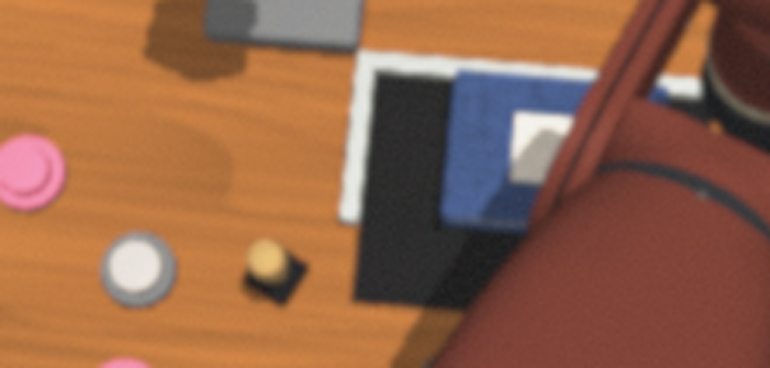

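The book lies along the long rail, with a gap of about 50 mm to the short rail. Next I descend and push towards the short rail.

Emit:
move_arm(
  series=[
    {"dx": 0, "dy": 0, "dz": 4, "rx": 0, "ry": 0, "rz": 0, "grip": 5},
    {"dx": 0, "dy": 0, "dz": 3, "rx": 0, "ry": 0, "rz": 0, "grip": 5},
    {"dx": 0, "dy": 0, "dz": 2.2, "rx": 0, "ry": 0, "rz": 0, "grip": 5},
    {"dx": 1, "dy": 0, "dz": 0, "rx": 0, "ry": 0, "rz": 0, "grip": 5},
    {"dx": 1, "dy": 0, "dz": 0, "rx": 0, "ry": 0, "rz": 0, "grip": 5},
  ],
)

```text
t: 8.95
tool_pos: [0.6151, -0.1255, 0.1798]
tool_rot: [[-0.028, 1.0, -0.001], [1.0, 0.028, 0.0], [0.0, -0.001, -1.0]]
ft_force: [-0.1, -1.4, 1.1]
finger_gap: 0.0501
gripper_force: 0.0
```

Emit:
move_arm(
  series=[
    {"dx": 0.8, "dy": 0, "dz": 0, "rx": 0, "ry": 0, "rz": 0, "grip": 5},
    {"dx": 0.8, "dy": 0, "dz": 0, "rx": 0, "ry": 0, "rz": 0, "grip": 5},
    {"dx": 0.8, "dy": 0, "dz": 0, "rx": 0, "ry": 0, "rz": 0, "grip": 5},
    {"dx": 0.8, "dy": 0, "dz": 0, "rx": 0, "ry": 0, "rz": 0, "grip": 5},
    {"dx": 0.8, "dy": 0, "dz": 0, "rx": 0, "ry": 0, "rz": 0, "grip": 5},
  ],
)

```text
t: 9.45
tool_pos: [0.6146, -0.0858, 0.1808]
tool_rot: [[-0.027, 1.0, 0.002], [1.0, 0.027, -0.001], [-0.001, 0.002, -1.0]]
ft_force: [0.1, -3.6, 2.1]
finger_gap: 0.05
gripper_force: 1.8
```

Emit:
move_arm(
  series=[
    {"dx": 0.8, "dy": 0, "dz": 0, "rx": 0, "ry": 0, "rz": 0, "grip": 5},
    {"dx": 0.6, "dy": 0, "dz": 0, "rx": 0, "ry": 0, "rz": 0, "grip": 5},
    {"dx": 0.4, "dy": 0, "dz": 0, "rx": 0, "ry": 0, "rz": 0, "grip": 5},
    {"dx": 0.2, "dy": 0, "dz": 0, "rx": 0, "ry": 0, "rz": 0, "grip": 5},
    {"dx": 0, "dy": 0, "dz": 0, "rx": 0, "ry": 0, "rz": 0, "grip": 5},
  ],
)

```text
t: 9.95
tool_pos: [0.6134, -0.0656, 0.1793]
tool_rot: [[-0.027, 1.0, -0.001], [1.0, 0.027, 0.001], [0.001, -0.001, -1.0]]
ft_force: [0.8, -1.4, 0.1]
finger_gap: 0.0498
gripper_force: 0.3
```

Emit:
move_arm(
  series=[
    {"dx": 0.3, "dy": 0, "dz": 0, "rx": 0, "ry": 0, "rz": 0, "grip": 5},
    {"dx": 0.2, "dy": 0, "dz": 0, "rx": 0, "ry": 0, "rz": 0, "grip": 5},
    {"dx": 0, "dy": 0, "dz": 0, "rx": 0, "ry": 0, "rz": 0, "grip": 5},
  ],
)

```text
t: 10.25
tool_pos: [0.6132, -0.0608, 0.1793]
tool_rot: [[-0.027, 1.0, -0.001], [1.0, 0.027, 0.001], [0.001, -0.001, -1.0]]
ft_force: [-0.1, -0.9, -0.3]
finger_gap: 0.05
gripper_force: 0.4
```

Emit:
move_arm(
  series=[
    {"dx": 0.1, "dy": 0, "dz": 0, "rx": 0, "ry": 0, "rz": 0, "grip": 5},
    {"dx": 0.1, "dy": 0, "dz": 0, "rx": 0, "ry": 0, "rz": 0, "grip": 5},
    {"dx": 0, "dy": 0, "dz": 0, "rx": 0, "ry": 0, "rz": 0, "grip": 5},
  ],
)

```text
t: 10.55
tool_pos: [0.6132, -0.0589, 0.1794]
tool_rot: [[-0.027, 1.0, -0.001], [1.0, 0.027, 0.0], [0.0, -0.001, -1.0]]
ft_force: [0.6, 0.2, 0.5]
finger_gap: 0.0496
gripper_force: 0.3
```

Emit:
move_arm(
  series=[
    {"dx": 0.15, "dy": 0, "dz": 0, "rx": 0, "ry": 0, "rz": 0, "grip": 5},
    {"dx": 0.1, "dy": 0, "dz": 0, "rx": 0, "ry": 0, "rz": 0, "grip": 5},
    {"dx": 0, "dy": 0, "dz": 0, "rx": 0, "ry": 0, "rz": 0, "grip": 5},
  ],
)

```text
t: 10.85
tool_pos: [0.6132, -0.0564, 0.1796]
tool_rot: [[-0.027, 1.0, -0.0], [1.0, 0.027, 0.0], [0.0, -0.0, -1.0]]
ft_force: [0.3, -1.3, -0.9]
finger_gap: 0.0499
gripper_force: 0.3
```

Emit:
move_arm(
  series=[
    {"dx": 0.15, "dy": 0, "dz": 0, "rx": 0, "ry": 0, "rz": 0, "grip": 5},
    {"dx": 0.1, "dy": 0, "dz": 0, "rx": 0, "ry": 0, "rz": 0, "grip": 5},
    {"dx": 0, "dy": 0, "dz": 0, "rx": 0, "ry": 0, "rz": 0, "grip": 5},
  ],
)

```text
t: 11.15
tool_pos: [0.6132, -0.0558, 0.1799]
tool_rot: [[-0.027, 1.0, -0.0], [1.0, 0.027, -0.003], [-0.003, -0.0, -1.0]]
ft_force: [-2.1, -9.8, -0.6]
finger_gap: 0.0499
gripper_force: 4.7
```

Firm contact with the short rail. Next I back off, rise and move to hover over the real button while closing the fingers.

Emit:
move_arm(
  series=[
    {"dx": -0.7, "dy": 0, "dz": 0, "rx": 0, "ry": 0, "rz": 0, "grip": 5},
    {"dx": -1.5, "dy": 0, "dz": 0, "rx": 0, "ry": 0, "rz": 0, "grip": 5},
    {"dx": 0, "dy": 0, "dz": -4, "rx": 0, "ry": 0, "rz": 0, "grip": 5},
    {"dx": 0, "dy": 0, "dz": -4, "rx": 0, "ry": 0, "rz": 0, "grip": 0},
    {"dx": 0, "dy": 0, "dz": -4, "rx": 0, "ry": 0, "rz": 0, "grip": 0},
  ],
)

```text
t: 11.65
tool_pos: [0.6137, -0.0769, 0.3008]
tool_rot: [[-0.026, 1.0, -0.001], [1.0, 0.026, 0.001], [0.001, -0.001, -1.0]]
ft_force: [0.4, 0.1, -0.4]
finger_gap: 0.0212
gripper_force: 0.0
```

Emit:
move_arm(
  series=[
    {"dx": 4.1, "dy": -1.25, "dz": 0, "rx": 0, "ry": 0, "rz": 0, "grip": 0},
    {"dx": 4.1, "dy": -1.25, "dz": 0, "rx": 0, "ry": 0, "rz": 0, "grip": 0},
    {"dx": 4.1, "dy": -1.25, "dz": 0, "rx": 0, "ry": 0, "rz": 0, "grip": 0},
    {"dx": 4.1, "dy": -1.25, "dz": 0, "rx": 0, "ry": 0, "rz": 0, "grip": 0},
    {"dx": 4.1, "dy": -1.25, "dz": 0, "rx": 0, "ry": 0, "rz": 0, "grip": 0},
  ],
)

```text
t: 12.15
tool_pos: [0.5454, 0.1281, 0.3001]
tool_rot: [[-0.026, 1.0, 0.001], [1.0, 0.026, 0.001], [0.001, 0.001, -1.0]]
ft_force: [-0.4, -0.8, -0.1]
finger_gap: -0.0
gripper_force: 0.0
```

Emit:
move_arm(
  series=[
    {"dx": 4.1, "dy": -1.25, "dz": 0, "rx": 0, "ry": 0, "rz": 0, "grip": 0},
    {"dx": 4.1, "dy": -1.25, "dz": 0, "rx": 0, "ry": 0, "rz": 0, "grip": 0},
    {"dx": 4.1, "dy": -1.25, "dz": 0, "rx": 0, "ry": 0, "rz": 0, "grip": 0},
    {"dx": 0, "dy": 0, "dz": 0, "rx": 0, "ry": 0, "rz": 0, "grip": 0},
    {"dx": 0, "dy": 0, "dz": 0, "rx": 0, "ry": 0, "rz": 0, "grip": 0},
  ],
)

```text
t: 12.65
tool_pos: [0.505, 0.2496, 0.2999]
tool_rot: [[-0.029, 1.0, 0.0], [1.0, 0.029, 0.0], [0.0, 0.0, -1.0]]
ft_force: [-0.4, -0.3, 0.3]
finger_gap: 0.0
gripper_force: 0.0
```

```bash
python3 - <<'E'
from g import *
s=r.read_state(); print(s["tool_pos"],s["tool_rot"].round(3),s["finger_gap"])
im,cs=ledger(); p,e=fit(cs); print(p,e)
g=np.array([.6647,.1013,.0258]); C,S=np.cos(g[2]),np.sin(g[2]); d=p[:2]-g[:2]; print("in guide",C*d[0]+S*d[1],-S*d[0]+C*d[1],p[2]-g[2])
cv2.imwrite("pics/t4.png",cv2.resize(im[150:330,150:420,::-1],(780,520),interpolation=cv2.INTER_CUBIC))
E
```

```text
[0.50499309 0.24961887 0.29986353] [[-0.029  1.     0.   ]
 [ 1.     0.029  0.   ]
 [ 0.     0.    -1.   ]] 8.89160117054631e-06
[0.61333792 0.02413706 0.        ] 1.6226326424735509
in guide -0.05333556655151576 -0.0758122654481664 -0.0258
```

View pics/t4.png

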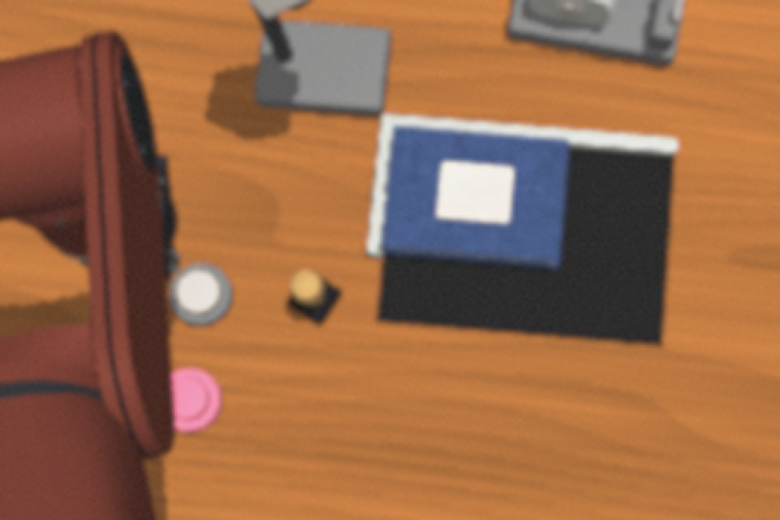

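The book sits flush against both rails (about −53, −75.8 mm in the guide frame). Now the button.

Emit:
move_arm(
  series=[
    {"dx": -0.3, "dy": 0, "dz": 4, "rx": 0, "ry": 0, "rz": 0, "grip": 0},
    {"dx": 0, "dy": 0, "dz": 3, "rx": 0, "ry": 0, "rz": 0, "grip": 0},
    {"dx": 0, "dy": 0, "dz": 2.0, "rx": 0, "ry": 0, "rz": 0, "grip": 0},
    {"dx": 0, "dy": 0, "dz": 0.7, "rx": 0, "ry": 0, "rz": 0, "grip": 0},
    {"dx": 0, "dy": 0, "dz": 0, "rx": 0, "ry": 0, "rz": 0, "grip": 0},
  ],
)

```text
t: 13.2
tool_pos: [0.5054, 0.2447, 0.2018]
tool_rot: [[-0.025, 1.0, -0.002], [1.0, 0.025, -0.001], [-0.001, -0.002, -1.0]]
ft_force: [-0.9, -0.1, -0.2]
finger_gap: -0.0005
gripper_force: 0.0
```

Emit:
move_arm(
  series=[
    {"dx": 0, "dy": 0, "dz": 0.3, "rx": 0, "ry": 0, "rz": 0, "grip": 0},
    {"dx": 0, "dy": 0, "dz": 0.2, "rx": 0, "ry": 0, "rz": 0, "grip": 0},
    {"dx": 0, "dy": 0, "dz": 0, "rx": 0, "ry": 0, "rz": 0, "grip": 0},
  ],
)

```text
t: 13.5
tool_pos: [0.5056, 0.2461, 0.1985]
tool_rot: [[-0.027, 1.0, 0.001], [1.0, 0.027, 0.0], [0.0, 0.001, -1.0]]
ft_force: [-0.1, -0.0, 0.3]
finger_gap: 0.0004
gripper_force: 0.0
```

Emit:
move_arm(
  series=[
    {"dx": 0, "dy": 0, "dz": 0.3, "rx": 0, "ry": 0, "rz": 0, "grip": 0},
    {"dx": 0, "dy": 0, "dz": 0.2, "rx": 0, "ry": 0, "rz": 0, "grip": 0},
    {"dx": 0, "dy": 0, "dz": 0, "rx": 0, "ry": 0, "rz": 0, "grip": 0},
  ],
)

```text
t: 13.8
tool_pos: [0.5056, 0.2463, 0.1931]
tool_rot: [[-0.027, 1.0, 0.001], [1.0, 0.027, 0.0], [0.0, 0.001, -1.0]]
ft_force: [1.7, 0.2, 2.9]
finger_gap: 0.0002
gripper_force: 1.3
```

Emit:
move_arm(
  series=[
    {"dx": 0, "dy": 0, "dz": 0.2, "rx": 0, "ry": 0, "rz": 0, "grip": 0},
    {"dx": 0, "dy": 0, "dz": 0.2, "rx": 0, "ry": 0, "rz": 0, "grip": 0},
    {"dx": 0, "dy": 0, "dz": 0, "rx": 0, "ry": 0, "rz": 0, "grip": 0},
  ],
)

```text
t: 14.1
tool_pos: [0.5057, 0.2463, 0.1894]
tool_rot: [[-0.027, 1.0, 0.001], [1.0, 0.027, 0.0], [0.0, 0.001, -1.0]]
ft_force: [0.9, 0.0, 5.6]
finger_gap: 0.0
gripper_force: 3.2
```

Emit:
move_arm(
  series=[
    {"dx": 0, "dy": 0, "dz": 0.15, "rx": 0, "ry": 0, "rz": 0, "grip": 0},
    {"dx": 0, "dy": 0, "dz": 0.1, "rx": 0, "ry": 0, "rz": 0, "grip": 0},
    {"dx": 0, "dy": 0, "dz": 0, "rx": 0, "ry": 0, "rz": 0, "grip": 0},
    {"dx": 0, "dy": 0, "dz": 0, "rx": 0, "ry": 0, "rz": 0, "grip": 0},
  ],
)

```text
t: 14.5
tool_pos: [0.5059, 0.2464, 0.1891]
tool_rot: [[-0.027, 1.0, 0.001], [1.0, 0.027, 0.0], [0.0, 0.001, -1.0]]
ft_force: [-8.3, -3.6, 24.7]
finger_gap: -0.0
gripper_force: 12.2
```

Force jumped to 25 N without further travel, so the button is on its stop. Now I retreat.

Emit:
move_arm(
  series=[
    {"dx": 0, "dy": 0, "dz": -0.8, "rx": 0, "ry": 0, "rz": 0, "grip": 0},
    {"dx": 0, "dy": 0, "dz": -2, "rx": 0, "ry": 0, "rz": 0, "grip": 0},
    {"dx": 0, "dy": 0, "dz": -4, "rx": 0, "ry": 0, "rz": 0, "grip": 0},
    {"dx": 0, "dy": 0, "dz": -5, "rx": 0, "ry": 0, "rz": 0, "grip": 0},
    {"dx": 0, "dy": 0, "dz": 0, "rx": 0, "ry": 0, "rz": 0, "grip": 0},
  ],
)

```text
t: 15.0
tool_pos: [0.5075, 0.247, 0.3114]
tool_rot: [[-0.027, 1.0, 0.011], [1.0, 0.027, 0.004], [0.003, 0.011, -1.0]]
ft_force: [1.6, 1.3, 0.5]
finger_gap: 0.0001
gripper_force: 0.0
```

```bash
python3 - <<'E'
from h import *
im,cs=ledger(); print(fit(cs)); s=r.read_state(); print(s["tool_pos"],s["ft_force"],s["t"])
cv2.imwrite("pics/t5.png",cv2.resize(im[150:330,150:420,::-1],(780,520),interpolation=cv2.INTER_CUBIC))
E
```

```text
(array([0.61366071, 0.02413234, 0.02084539]), np.float64(1.6372770014440767))
[0.50650467 0.24658671 0.30808247] [ 0.02770015  0.3650479  -0.25608554] 15.05
```

View pics/t5.png

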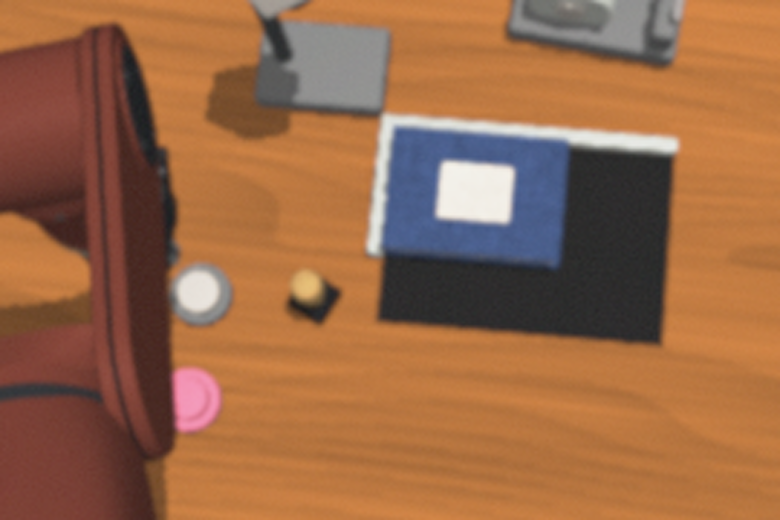

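The book is unchanged in its corner, angle within 0.005 rad of the guide. The button is up, the stamp has not moved and the arm is clear, so I hand in.

```bash
python3 -c "
from workcell import r
print(r.close_job())"
```

```text
the job is handed in; nothing more can be done
None
```

I pushed the account book flush into the corner guide, pressed the scan button to its stop and let it come up, and handed the job in at about 15 s with the arm clear; I saw no bystander move, and the hand-in gave back no verdict.

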